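Slide the tin tray past its spring catch into the lid press

ROBOT

A 6-joint arm with a two-finger parallel gripper is mounted at the origin on the work surface. World frame = base frame: x ahead of the robot, y to its left, z up, the work surface at z = 0. Lengths are in m, angles in degrees, forces in N, time in s.
With the tool pointing down it reaches from about 0.35 to 0.875 m from the base axis. Payload 4.2 kg.
Tool frame: the origin (TCP) lies at the very end of the fingers, on their centre line; the grasp point (between the pads) lies 19 mm behind it; z points along the fingers, y is the line along which they close (so a half turn about z gives the same grasp; the last joint's range is limited). The gripper opens to 87 mm and grips with 3 to 60 N. Pads are 19 mm wide; open, the fingers measure 117 mm over their backs; the gripper's body (75 mm by 190 mm) begins 51 mm behind the grasp point.
Start: joints at [89.129, 22.042, 0.453, 0, -68.411, -14.817], TCP at [0.169, 0.602, 0.223] pointing down, gripper open.
Joint ranges: [-179.83, 179.83], [-69.29, 118.12], [-61.27, 80.66], [-181.25, 117.63], [-171.15, -9.14], [-177.46, 177.46]. Speed limits (degrees/s): [159.86, 159.86, 180, 180, 180, 180].

INTERFACE

Orientations are given as a 3x3 rotation matrix whose columns are the frame's x, y, z axes.
In Python, from station import sense, cams, r gives the robot as it stands. The module is installed in compiled form; this text tells all that it offers.
- The arm moves only by the tool step_arm, never from a script. Its argument "targets" is text: rows parted by semicolons, each of 4 numbers parted by spaces: the shift along the tool's x, y, z in cm, then the turn about the tool's z in degrees. In form: x y z turn; .... A call has 1 to 12 rows; each row shifts and turns the commanded pose from where the row before left it, along the tool's axes as they then stand; what a row does not reach is not made up. A row lasts 1/12 s, in which the tool goes at most 41.7 mm and 7.16 degrees, less where a joint would pass 70% of its speed; a pose out of reach is approached as far as the arm can. A call with a gripper value outside its range is refused whole. "claw" is the finger opening in cm, from 0 to 8.7, set as the call begins (left out, the last holds). The fingers move at their own pace and stop on an object; the grip force is fixed at half the most. Time passes only in rows, so rows that do not move let the fingers close. It gives the time, the measured TCP pose, the force, the opening and the grip force at its end, in the units of the state.
- sense(): the state, without advancing time (a new reading comes with each control period).
- cams.capture(name): name is "side" or "top"; returns a dict with "frame" (400x640x3 uint8, blue, green, red), "vertical_fov" (degrees; the focal length in pixels is half the picture's height over the tangent of half this angle, whatever the lens; pixels are square), "cx", "cy" (the principal point, pixels), "dist_coeffs" ([k1, k2, p1, p2, k3] as OpenCV has them; the pictures are not rectified), "eye" and "rotation" of the camera in the world. Camera axes: x right, y down, z forward; pixel columns grow to the right and rows downward; lengths in m; the calibration is good to about 2 mm. A picture is of the moment at which its call begins. There is no depth.
- r.finish_job(): hands the job in; it is judged then, once.
The state is a dict: "time_s": time; "joints": joint angles; "joint_velocities": joint speeds; "effort": joint torques, N m; "tcp_pos": TCP position; "ee_rot": TCP orientation; "wrist_force": force on the tool from outside, world axes, zero at the start; "moment": the same for the moment, N m; "gripper_width": opening from 0.0 (shut) to 1.0 (fully open); "gripper_force": force on a finger pad.
Only numpy, scipy, OpenCV 4.12 (cv2) and the standard library are available. Lean on these libraries where they do the work, as an engineer would, in place of code of your own. Each camera call takes 0.05 s, during which the arm holds its last target. There are 200 camera calls.

TASK

The paint tin on the lid press's sliding tray is ready to be closed: with your fingertips press the spring catch bar beside the tray fully down and, holding it down, push the tray by its upright tab past the catch and fully home under the press plate, then let go so that the catch springs up and locks the tray in. The tin rides along standing in its ring: do not touch or lift it, and leave everything else on the bench where it is.

Things in the scene. Friction and masses are not known exactly. Their poses are not given: they have to be found in the camera images.
- press: Hand-lever press for closing paint tins, fixed to the bench; stands elsewhere and turned in each run. 430 mm bed, C-frame. Origin: on the bench under the middle of the bed, z up. +y: the way the tray slides in, towards the column (y = 0.115 to 0.185). -x: the working side, with catch bar and push tab. All coordinates in these texts are in the press's axes (m).
- press_plate (a point): Centre of the underside of the round press plate (80 mm wide) at x = 0, y = 0.015, 124 mm above the bench. The frame's head above it reaches from y = -0.015 to 0.185, 163 to 238 mm up, 62 mm wide along x; the ram on top ends 290 mm up. A hand lever on its -x side slopes up from y = 0.05 to a ball 284 mm up at y = 0.22. All fixed.
- tray (a joint): How far the aluminium tray has slid in, m: 0 to 0.002 at the loading end, where it starts; 0.077 fully home (end stop). It only slides along y, needs 2 to 4 N and stays where it is left. A flange on its -x side (underside 31 mm above the bench, 6 mm thick, 60 mm long, from the tab on towards +y) reaches over the catch bar; the raised tooth of the bar stops its front edge.
- tray_tab (a point): Centre of the rear (-y) face of the upright push tab at the rear end of the tray's flange: the place to push. Tab 40 mm wide along x, 6 mm thick along y, from 33 to 63 mm above the bench, open behind. The point is 48 mm above the bench, at x = -0.100, y = -0.175 when the tray joint reads 0, and moves with the tray.
- catch (a joint): How far the spring catch bar is pressed straight down, m: 0 up (kept there by its spring), 0.010 bottom of the stroke. About 2 N to start, 5.5 N at the bottom. Beyond 0.0075 the tooth is clear below the flange. Once the tray is past 0.006 the flange itself keeps the bar down; with the tray home the tooth springs up behind the flange and locks the tray in.
- catch_pad (a point): Point on the flat top of the dark steel catch bar behind the tab, where a finger can press: x = -0.100, y = -0.200, 29 mm above the bench with the bar up; sinks with the bar. Bar from y = -0.225 to -0.098 and x = -0.118 to -0.066; 50 mm of its length lie open behind the tab. The fixed cheeks outside and behind it are 16 mm high.
- catch_tooth (a point): Top centre of the bar's steel tooth: x = -0.072, y = -0.106, 38 mm above the bench with the bar up. 12 x 12 mm, 9 mm above the bar's top, on the strip next to the tray, 1 to 3 mm ahead of the flange's front edge at the start. A finger that rides on the bar at x = -0.100 (free lane x = -0.118 to -0.078) passes beside it.
- tin_mid (a point): Centre (half-way up) of the paint tin (lid laid on) that stands loose in the tray's ring: 73 mm wide, 66 mm tall, up to 0.5 kg. It starts at x = 0, y = -0.062, its underside 37 mm above the bench, and rides along with the tray. Not to be touched.
- tin_b: Bystander, to be left alone: spare paint tin like the one on the tray, 73 mm wide, 66 mm tall. Origin: its underside.
- tin_c: Bystander, to be left alone: larger paint tin, 99 mm wide, 118 mm tall. Origin: its underside.
- driver: Bystander, to be left alone: screwdriver, 200 mm long, lying on the bench. Origin: its underside.
- mallet: Bystander, to be left alone: rubber mallet with a wooden handle, 260 mm long, lying on the bench. Origin: its underside.
- brush: Bystander, to be left alone: paint brush, 200 mm long, lying on the bench. Origin: its underside.
- tape: Bystander, to be left alone: roll of masking tape lying flat, 104 mm wide, 25 mm tall. Origin: its underside.
There are look-alikes about, which are no part of the job. Leave any orange or purple look-alike of the part that bears tin_mid alone.

How it is judged:
By the outcome, as a careful person would: the job done as asked, in the order asked, and still so for the second after the job is handed in, with the robot touching nothing.
It also fails if it takes over 42 s, if anything falls off the work surface, if the arm or the gripper's body presses on something with over 40 N, if the wrist force passes 120 N, or if a joint passes its speed limit or range.

## Working session

There is one attempt and no reset: what is moved stays moved. The work goes in short steps, Python scripts to look and compute and a tool call to move; the robot and the scene stay as the last step left them, time stands still between calls to the robot, and variables do not carry over. Pictures are saved under pics/ and viewed, at most 10 in all, crops included, and the job is handed in when it is done.

Besides the shell and the picture viewer there is one more tool, called after "Call:" as name(argument=value, ...) on one line, values as JSON. step_arm: Moves the arm, as the interface text tells. Its arguments: {"type":"object","properties":{"targets":{"type":"string"},"claw":{"type":"number"}},"required":["targets"]}

```bash
mkdir -p pics; cat > h.py <<'E'
import numpy as np, cv2
from station import sense, cams, r
def cap(n):
    c=cams.capture(n); f=200/np.tan(np.radians(c["vertical_fov"])/2)
    c["K"]=np.array([[f,0,c["cx"]],[0,f,c["cy"]],[0,0,1]]); c["d"]=np.array(c["dist_coeffs"],float)
    c["eye"]=np.array(c["eye"]);c["R"]=np.array(c["rotation"]); return c
def ray(c,p):
    u=cv2.undistortPoints(np.array(p,float).reshape(-1,1,2),c["K"],c["d"]).reshape(-1,2)
    return np.c_[u,np.ones(len(u))]@c["R"].T
def onz(c,p,z):
    d=ray(c,p); return c["eye"]+d*((z-c["eye"][2])/d[:,2])[:,None]
def proj(c,P):
    X=(np.array(P,float).reshape(-1,3)-c["eye"])@c["R"]
    return cv2.projectPoints(X,np.zeros(3),np.zeros(3),c["K"],c["d"])[0].reshape(-1,2)
def tri(c1,p1,c2,p2):
    A=0;b=0
    for c,p in((c1,p1),(c2,p2)):
        d=ray(c,[p])[0];d/=np.linalg.norm(d);M=np.eye(3)-np.outer(d,d);A=A+M;b=b+M@c["eye"]
    return np.linalg.solve(A,b)
E
python3 - <<'E'
from h import *
for n in("side","top"):
    c=cap(n);cv2.imwrite(f"pics/{n}0.png",c["frame"]);print(n,c["eye"],c["R"].round(3).tolist(),c["vertical_fov"],c["d"])
s=sense();print(s["time_s"],s["ee_rot"],s["wrist_force"])
E
```

```text
side [ 0.37988799 -0.4393984   0.71394329] [[0.912, -0.318, 0.26], [-0.411, -0.677, 0.61], [-0.018, -0.663, -0.748]] 53.772664083485445 [-0.04195123  0.          0.          0.          0.        ]
top [0.44885703 0.0315077  1.13399598] [[0.027, -0.992, 0.119], [-0.999, -0.025, 0.02], [-0.017, -0.12, -0.993]] 53.5878543025529 [-0.08809789  0.          0.          0.          0.        ]
0.1 [[ 9.62708601e-01 -2.70540110e-01 -4.44874513e-04]
 [-2.70540460e-01 -9.62706677e-01 -1.92721677e-03]
 [ 9.31057732e-05  1.97570472e-03 -9.99998044e-01]] [ 0.44477787 -0.0417485   0.27385582]
```

View pics/side0.png

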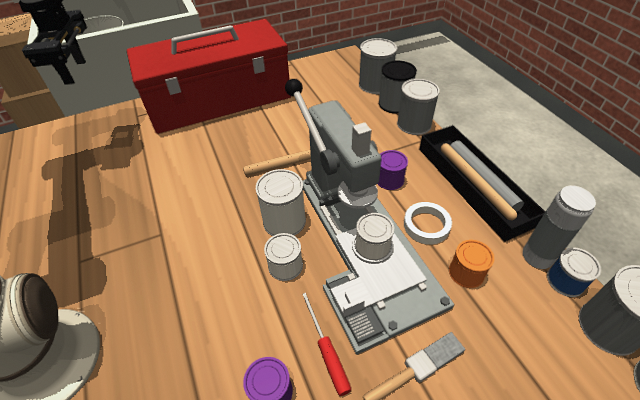

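View pics/top0.png

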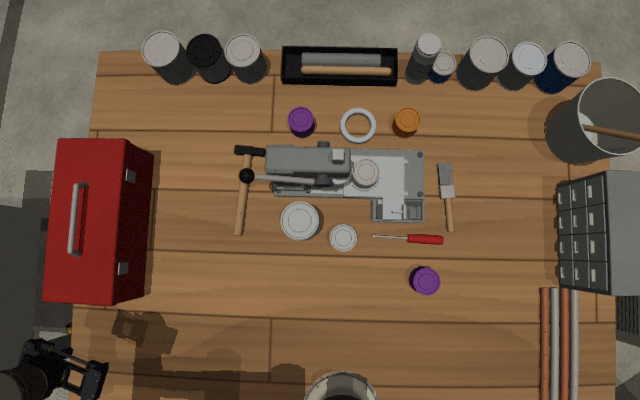

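The top view shows the press with its bed from (275,190) to (424,150). Its tray tin is at (366,172), and the tab and catch corner is near (397,208). Purple tins at (301,121) and (426,280) and an orange tin at (407,121) are look-alikes. The grey tin standing in the ring under the press is the one meant. An enlarged crop will confirm it.

```bash
python3 - <<'E'
from h import *
a=cv2.imread("pics/top0.png")[135:250,255:455];b=cv2.imread("pics/side0.png")[200:360,270:470]
a=cv2.resize(a,(800,460),interpolation=cv2.INTER_CUBIC)
b=cv2.resize(b,None,fx=3.7,fy=3.7,interpolation=cv2.INTER_CUBIC)
cv2.imwrite("pics/a.png",a);cv2.imwrite("pics/b.png",b)
E
```

```text
(no output)
```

View pics/a.png

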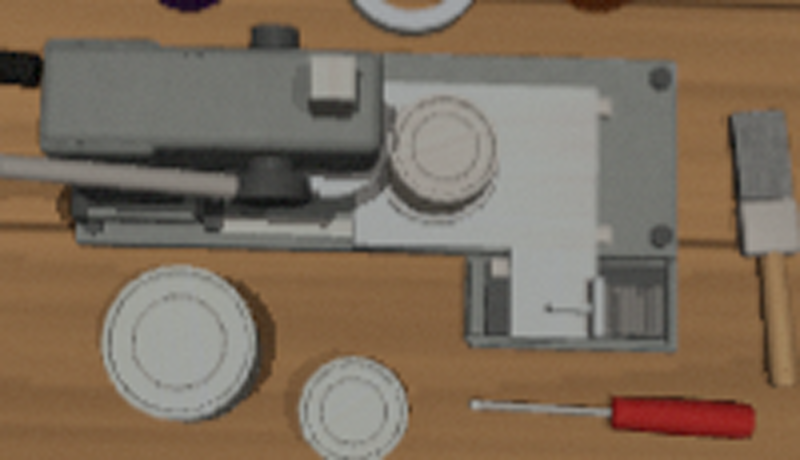

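View pics/b.png

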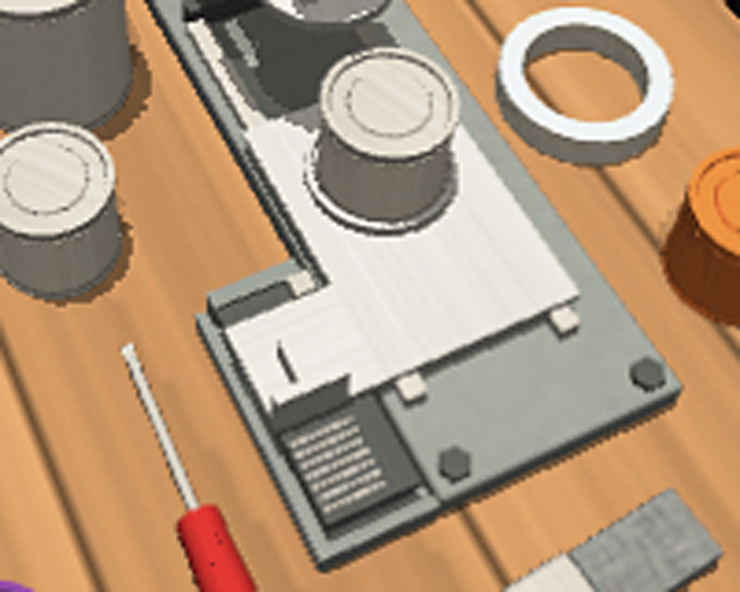

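The crops confirm it: the grey tin stands in the white tray's ring (top crop (444,146)). The tab, pad and tooth are at top crop (600,308), (635,305) and (500,267). Next I triangulate them.

```bash
cat > m.py <<'E'
from h import *
T=cap("top");S=cap("side")
t=lambda x,y:((x+.5)/4-.5+255,(y+.5)/4-.5+135)
s=lambda x,y:((x+.5)/3.7-.5+270,(y+.5)/3.7-.5+200)
F={"tin":((444,146),(390,100),(0,-.062,.103)),"tooth":((500,267),(300,283),(-.072,-.106,.038)),
"tabL":((602,337),(272,407),(-.12,-.175,.063)),"tabR":((602,278),(352,376),(-.08,-.175,.063)),
"trayR":((600,88),(580,297),None),"bedR":((676,62),(682,388),None),"housL":((675,349),(322,570),None)}
A=[];B=[]
for k,(a,b,m) in F.items():
    P=tri(T,t(*a),S,s(*b));e=np.abs(proj(T,P)-t(*a)).max();print(k,P.round(4),e.round(2))
    if m:A.append(m[:2]);B.append(onz(T,[t(*a)],m[2])[0,:2]/2+onz(S,[s(*b)],m[2])[0,:2]/2)
A=np.array(A);B=np.array(B);a0=A-A.mean(0);b0=B-B.mean(0)
th=np.arctan2((a0[:,0]*b0[:,1]-a0[:,1]*b0[:,0]).sum(),(a0*b0).sum());R=np.array([[np.cos(th),-np.sin(th)],[np.sin(th),np.cos(th)]])
o=B.mean(0)-R@A.mean(0);print("yaw",np.degrees(th),"o",o,"res mm",((A@R.T+o-B)*1000).round(1).tolist())
for n,p in(("pad",(-.1,-.2)),("tab",(-.1,-.175)),("home",(-.1,-.098))):print(n,R@p+o)
E
python3 m.py
```

```text
tin [ 0.6528 -0.0474  0.1   ] 0.12
tooth [ 0.5801 -0.0926  0.0347] 0.13
tabL [ 0.5306 -0.1599  0.0582] 0.28
tabR [ 0.5726 -0.1605  0.056 ] 0.18
trayR [ 0.7097 -0.1622  0.0345] 0.14
bedR [ 0.736  -0.2214  0.015 ] 0.14
housL [ 0.5279 -0.2226  0.0017] 0.17
yaw -0.4765018657991789 o [0.65213884 0.01310408] res mm [[-0.2, -0.7], [-0.1, 0.9], [0.8, -0.4], [-0.5, 0.1]]
pad [ 0.55047901 -0.18605737]
tab [ 0.55068692 -0.16105823]
home [ 0.55132729 -0.08406089]
```

```bash
cat >> m.py <<'E'
print("tin_c",onz(T,[t(180,342)],.118),"tin_b",onz(T,[t(353,408)],.066))
E
python3 m.py | tail -1
```

```text
tin_c [[0.51664953 0.12164511 0.118     ]] tin_b [[0.47880102 0.0083548  0.066     ]]
```

Call:
step_arm(targets="0 0 -4 0; 0 0 -4 0; 2.4 2.7 0 0; 2.4 2.7 0 0; 2.4 2.7 0 0; 2.4 2.7 0 0; 2.4 2.7 0 0; 2.4 2.7 0 0; 2.4 2.7 0 0; 2.4 2.7 0 0; 2.4 2.7 0 0; 2.4 2.7 0 0", claw=0)

```text
time_s: 1.3
tcp_pos: [0.3273, 0.2751, 0.3028]
ee_rot: [[0.963, -0.27, 0.0], [-0.27, -0.963, 0.001], [0.0, -0.001, -1.0]]
wrist_force: [1.2, 0.1, 0.2]
gripper_width: 0.175
gripper_force: 0.0
```

Call:
step_arm(targets="2.8 3.1 0 0; 2.8 3.1 0 0; 2.8 3.1 0 0; 2.8 3.1 0 0; 2.8 3.1 0 0; 2.8 3.1 0 0; 2.8 3.1 0 0; 2.8 3.1 0 0; 2.8 3.1 0 0; 2.8 3.1 0 0; 2.8 3.1 0 0; 2.8 3.1 0 0")

```text
time_s: 2.3
tcp_pos: [0.5498, -0.1732, 0.3026]
ee_rot: [[0.963, -0.271, 0.0], [-0.271, -0.963, 0.0], [0.0, -0.0, -1.0]]
wrist_force: [1.1, 0.5, 0.3]
gripper_width: 0.007
gripper_force: 0.0
```

Call:
step_arm(targets="0 0 4 -5; 0 0 4 -5; 0 0 4 -5.2; 0 0 4 0; 0 0 3 0; 0 0 0 0")

```text
time_s: 2.8
tcp_pos: [0.5442, -0.1704, 0.1057]
ee_rot: [[1.0, -0.01, -0.015], [-0.01, -1.0, 0.002], [-0.015, -0.002, -1.0]]
wrist_force: [-0.8, -0.0, -1.1]
gripper_width: 0.005
gripper_force: 0.0
```

```bash
python3 - <<'E'
from h import *
s=sense();p=np.array(s["tcp_pos"]);R=np.array(s["ee_rot"]);print(p,R.round(4).tolist(),s["joints"],s["wrist_force"],s["gripper_width"])
d=np.array([.5505,-.181,.06])-p;print("tool delta",d@R)
for n,(x,y) in(("side",(330,210)),("top",(350,145))):
    c=cap(n);b=cv2.resize(c["frame"][y:y+120,x:x+150],None,fx=5,fy=5,interpolation=cv2.INTER_CUBIC)[:590];cv2.imwrite(f"pics/{n}1.png",b[:,:])
a=np.hstack([cv2.resize(cv2.imread(f"pics/{n}1.png"),(400,315)) for n in("side","top")]);cv2.imwrite("pics/st1.png",a)
E
```

```text
[ 0.54421955 -0.17039562  0.1056733 ] [[0.9998, -0.0103, -0.0145], [-0.0103, -0.9999, 0.0023], [-0.0146, -0.0021, -0.9999]] [ -1.17574383  23.49232949 -15.65030736  -0.14454541 -51.69253264
  90.67547136] [-0.82460806 -0.01140315 -1.07966124] 0.005380087162901756
tool delta [0.0070533  0.01063616 0.04555294]
```

View pics/st1.png

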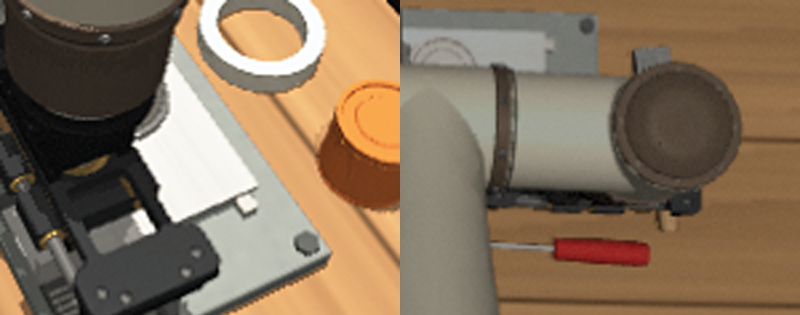

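Call:
step_arm(targets="0.6 0.9 2 0; 0 0 2 0; 0 0 0 0; 0 0 0 0; 0 0 0 0; 0 0 0 0")

```text
time_s: 3.4
tcp_pos: [0.5569, -0.1801, 0.0751]
ee_rot: [[1.0, -0.008, 0.005], [-0.008, -1.0, -0.001], [0.005, 0.001, -1.0]]
wrist_force: [0.3, -0.3, 0.4]
gripper_width: 0.006
gripper_force: 0.0
```

```bash
python3 - <<'E'
from h import *
s=sense();p=np.array(s["tcp_pos"]);R=np.array(s["ee_rot"]);print(p,R.round(4).tolist(),s["joints"],s["wrist_force"])
S=cap("side");T=cap("top");print("ball",tri(T,(247,175),S,(293,88)))
cv2.imwrite("pics/st2.png",np.vstack([S["frame"][:330,100:580],T["frame"][100:370,100:580]]))
E
```

```text
[ 0.55688198 -0.18007171  0.07509246] [[1.0, -0.0078, 0.0046], [-0.0078, -1.0, -0.0006], [0.0046, 0.0006, -1.0]] [-2.05919620e+00  2.63609220e+01 -1.61980318e+01  3.71036494e-02
 -4.71786990e+01  9.15866557e+01] [ 0.25654113 -0.27674449  0.39138242]
ball [0.60411285 0.23125766 0.26333213]
```

View pics/st2.png

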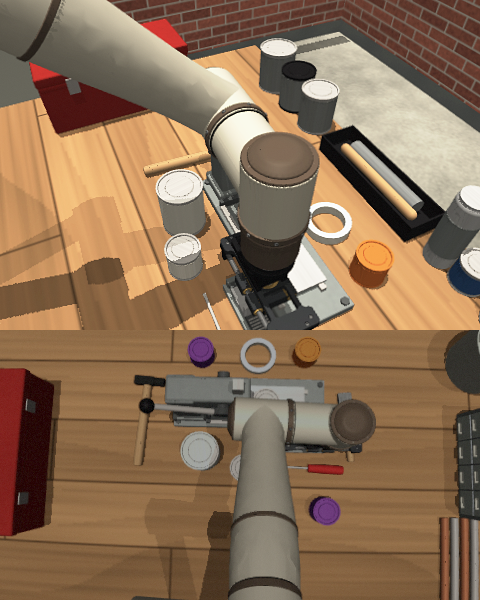

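```bash
python3 - <<'E'
from h import *
S=cap("side");T=cap("top")
P=tri(T,(452,190),S,(378,157));print("cap",P,proj(T,P))
for z in(.3,.35,.4):print(z,"link end",onz(T,[(331,190),(330,212),(330,170),(390,171),(390,215)],z).round(3).tolist())
E
```

```text
cap [ 0.55589136 -0.17819204  0.42974735] [[451.71412746 190.66124996]]
0.3 link end [[0.57, 0.041, 0.3], [0.523, 0.042, 0.3], [0.614, 0.044, 0.3], [0.615, -0.084, 0.3], [0.52, -0.085, 0.3]]
0.35 link end [[0.563, 0.04, 0.35], [0.519, 0.041, 0.35], [0.604, 0.043, 0.35], [0.605, -0.077, 0.35], [0.516, -0.078, 0.35]]
0.4 link end [[0.556, 0.04, 0.4], [0.514, 0.041, 0.4], [0.594, 0.043, 0.4], [0.595, -0.07, 0.4], [0.512, -0.071, 0.4]]
```

Call:
step_arm(targets="-0.6 0 1 0; 0 0 1 0; 0 0 1 0; 0 0 1 0; 0 0 0 0; 0 0 0 0; 0 0 0 0; 0 0 0 0; 0 0 0 0")

```text
time_s: 4.35
tcp_pos: [0.5497, -0.18, 0.033]
ee_rot: [[1.0, -0.008, 0.001], [-0.008, -1.0, -0.0], [0.001, 0.0, -1.0]]
wrist_force: [-0.8, 0.1, -0.0]
gripper_width: 0.005
gripper_force: 0.0
```

```bash
python3 - <<'E'
from h import *
s=sense();print(s["tcp_pos"],s["wrist_force"])
S=cap("side");T=cap("top")
a=S["frame"][240:360,310:430]
cv2.imwrite("pics/st3.png",cv2.resize(a,(590,590),interpolation=cv2.INTER_CUBIC))
E
```

```text
[ 0.5496701  -0.18002186  0.0330018 ] [-0.82653442  0.13861094 -0.02371341]
```

View pics/st3.png

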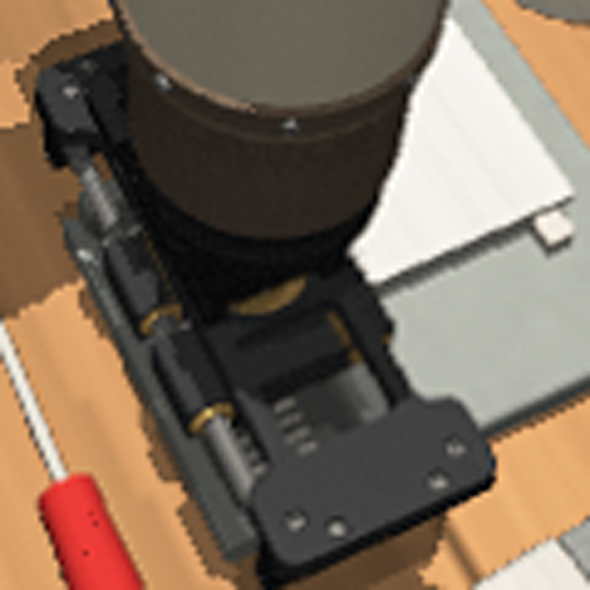

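The gripper stands behind the tab with the pad's ribs visible at (290,430), its fingers over the bar. I press down in stages.

Call:
step_arm(targets="0 0 0.2 0; 0 0 0.2 0; 0 0 0.2 0; 0 0 0.2 0; 0 0 0 0; 0 0 0 0; 0 0 0 0")

```text
time_s: 5.03
tcp_pos: [0.5495, -0.18, 0.0249]
ee_rot: [[1.0, -0.008, 0.001], [-0.008, -1.0, -0.0], [0.001, 0.0, -1.0]]
wrist_force: [0.4, 0.1, 4.0]
gripper_width: 0.006
gripper_force: 1.8
```

Call:
step_arm(targets="0 0 0.2 0; 0 0 0.2 0; 0 0 0.1 0; 0 0 0 0; 0 0 0 0; 0 0 0 0")

```text
time_s: 5.53
tcp_pos: [0.5496, -0.18, 0.0197]
ee_rot: [[1.0, -0.008, 0.001], [-0.008, -1.0, -0.0], [0.001, 0.0, -1.0]]
wrist_force: [-0.4, 0.4, 5.2]
gripper_width: 0.005
gripper_force: 2.7
```

Call:
step_arm(targets="0 0 0.1 0; 0 0 0.05 0; 0 0 0 0; 0 0 0 0")

```text
time_s: 5.87
tcp_pos: [0.5496, -0.18, 0.0192]
ee_rot: [[1.0, -0.008, 0.001], [-0.008, -1.0, -0.0], [0.001, 0.0, -1.0]]
wrist_force: [-2.2, 1.0, 10.1]
gripper_width: 0.004
gripper_force: 5.3
```

The bar is at its bottom. Next I push.

Call:
step_arm(targets="0 -0.2 0 0; 0 -0.2 0 0; 0 -0.2 0 0; 0 -0.2 0 0; 0 -0.2 0 0; 0 -0.2 0 0; 0 -0.2 0 0; 0 -0.2 0 0; 0 -0.2 0 0; 0 -0.2 0 0; 0 0 0 0")

```text
time_s: 6.78
tcp_pos: [0.5502, -0.1618, 0.0193]
ee_rot: [[1.0, -0.008, 0.002], [-0.008, -1.0, -0.002], [0.002, 0.002, -1.0]]
wrist_force: [-0.6, -7.0, 8.4]
gripper_width: 0.006
gripper_force: 4.4
```

Call:
step_arm(targets="0 -0.4 0 0; 0 -0.4 0 0; 0 -0.4 0 0; 0 -0.4 0 0; 0 -0.4 0 0; 0 -0.4 0 0; 0 -0.4 0 0; 0 -0.4 0 0; 0 -0.4 0 0; 0 -0.4 0 0; 0 -0.4 0 0; 0 0 0 0")

```text
time_s: 7.78
tcp_pos: [0.5502, -0.1176, 0.0193]
ee_rot: [[1.0, -0.007, 0.001], [-0.007, -1.0, -0.002], [0.001, 0.002, -1.0]]
wrist_force: [-1.5, -6.8, 10.5]
gripper_width: 0.003
gripper_force: 4.9
```

Call:
step_arm(targets="0 -0.2 0 0; 0 -0.2 0 0; 0 -0.2 0 0; 0 -0.2 0 0; 0 -0.2 0 0; 0 -0.2 0 0; 0 -0.2 0 0; 0 -0.1 0 0; 0 0 0 0")

```text
time_s: 8.53
tcp_pos: [0.5503, -0.1031, 0.0193]
ee_rot: [[1.0, -0.008, 0.0], [-0.008, -1.0, -0.003], [0.0, 0.003, -1.0]]
wrist_force: [-1.6, -8.8, 9.8]
gripper_width: 0.005
gripper_force: 5.5
```

Now I feel for the end stop.

Call:
step_arm(targets="0 -0.1 0 0; 0 -0.1 0 0; 0 -0.1 0 0; 0 0 0 0; 0 0 0 0")

```text
time_s: 8.95
tcp_pos: [0.5503, -0.1003, 0.0193]
ee_rot: [[1.0, -0.008, 0.0], [-0.008, -1.0, -0.003], [0.0, 0.003, -1.0]]
wrist_force: [-0.9, -9.7, 10.0]
gripper_width: 0.011
gripper_force: 5.4
```

Call:
step_arm(targets="0 -0.1 0 0; 0 -0.1 0 0; 0 0 0 0")

```text
time_s: 9.2
tcp_pos: [0.5502, -0.0987, 0.0193]
ee_rot: [[1.0, -0.008, 0.0], [-0.008, -1.0, -0.003], [0.0, 0.003, -1.0]]
wrist_force: [-1.8, -11.7, 9.1]
gripper_width: 0.006
gripper_force: 8.0
```

Call:
step_arm(targets="0 -0.1 0 0; 0 -0.1 0 0; 0 0 0 0; 0 0 0 0")

```text
time_s: 9.53
tcp_pos: [0.5502, -0.0984, 0.0193]
ee_rot: [[1.0, -0.008, -0.0], [-0.008, -1.0, -0.005], [-0.0, 0.005, -1.0]]
wrist_force: [0.5, -19.6, 8.6]
gripper_width: 0.007
gripper_force: 11.6
```

The end stop is reached: the force rises with no further motion. I relax the push slightly, then lift.

Call:
step_arm(targets="0 0.2 0 0; 0 0.2 0 0; 0 0.1 -0.2 0; 0 0 -0.4 0; 0 0 -0.5 0; 0 0 -1 0; 0 0 -1.5 0; 0 0 -2 0; 0 0 -3 0; 0 0 0 0; 0 0 0 0")

```text
time_s: 10.45
tcp_pos: [0.5505, -0.0989, 0.1058]
ee_rot: [[1.0, -0.009, 0.003], [-0.009, -1.0, 0.0], [0.003, -0.0, -1.0]]
wrist_force: [-0.3, 0.6, 0.2]
gripper_width: 0.009
gripper_force: 0.0
```

Call:
step_arm(targets="0 0 -4 0; 0 0 -4 0; 0 0 -4 0; -3 3 -3 0; -3 3 0 0; -3 3 0 0; -3 3 0 0; -3 3 0 0; 0 0 0 0; 0 0 0 0")

```text
time_s: 11.28
tcp_pos: [0.4046, -0.2406, 0.2472]
ee_rot: [[1.0, -0.012, -0.002], [-0.012, -1.0, 0.001], [-0.002, -0.001, -1.0]]
wrist_force: [-0.5, -0.4, 0.1]
gripper_width: 0.006
gripper_force: 0.0
```

```bash
python3 - <<'E'
from h import *
S=cap("side");T=cap("top");s=sense();print(s["tcp_pos"],s["wrist_force"])
a=cv2.resize(S["frame"][170:360,270:460],(590,590),interpolation=cv2.INTER_CUBIC)
cv2.imwrite("pics/e.png",a)
cv2.imwrite("pics/et.png",cv2.resize(T["frame"][95:295,225:465],(720,600),interpolation=cv2.INTER_CUBIC))
E
```

```text
[ 0.40666014 -0.23947298  0.24735918] [0.23691714 0.60486895 1.0374721 ]
```

View pics/e.png

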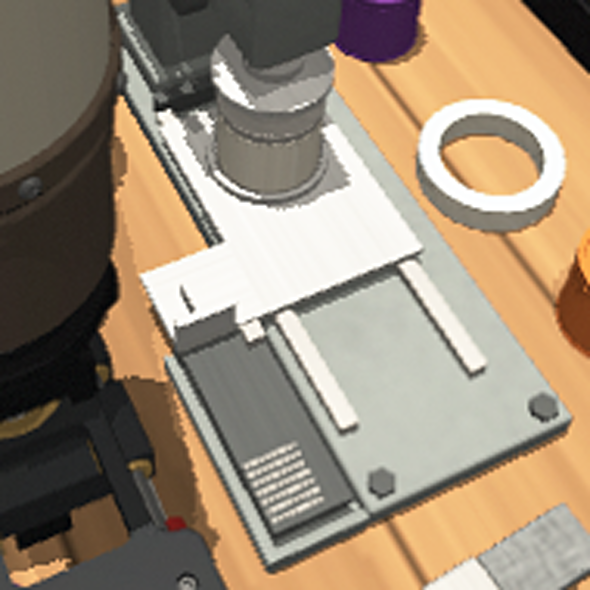

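View pics/et.png

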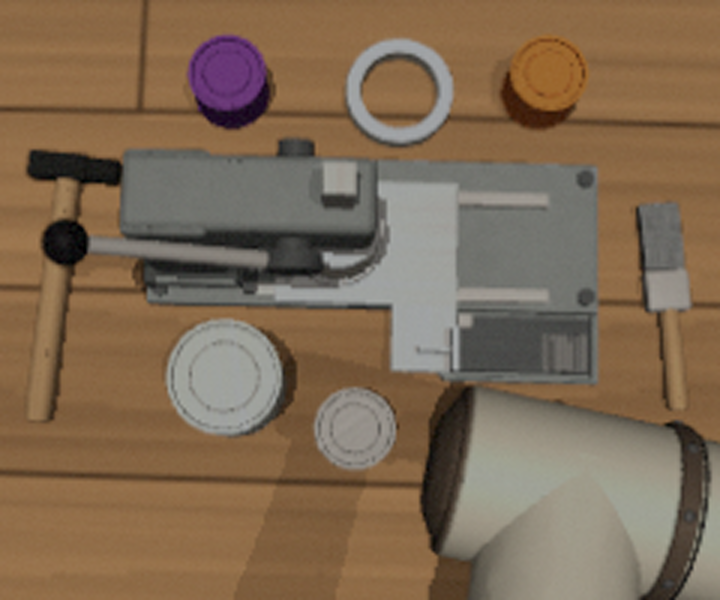

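The tray is home under the plate, and the tooth shows behind the tab at side crop (252,328) and top crop (466,320). I check its height, then hand in if it is up.

```bash
python3 - <<'E'
from h import *
S=cap("side");T=cap("top");s=sense();print(s["joint_velocities"])
P=tri(T,(380,201.5),S,(351,275.3));print(P)
if P[2]>.031: print(r.finish_job())
E
```

```text
[ 0.44232892  0.09148066  0.32215813  0.09133182 -0.03665131  0.01406252]
[ 0.57966017 -0.09326783  0.03902406]
the job is handed in; nothing more can be done
None
```

The tray is pushed fully home under the press plate and the catch has sprung up and locked it, with the tooth measured 39 mm above the bench; the job was handed in with the gripper clear and nothing else moved in the final pictures (the screwdriver was hidden behind the arm).

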